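# Tally a tulip bulb and hold it up in the tongs

### The job

Count the red tulip bulb: press the red plunger of the tally counter fully down to its stop and let it spring back up. Then take the tongs off their wooden rest, close them on the red bulb and lift it about 10 cm above its pot, and finish while still holding it there, steady, in the tongs. Touch the bulb only with the tongs, do not drop it, and leave the white bulb, fork, pump and tin where they are.

Things in the scene. Friction and masses are not known exactly. Their poses are not given: they have to be found in the camera images.
- plunger (a joint): plunger of the tally counter: 0 = up, 0.010 m = fully down on its stop; slides straight down against a spring, 1.8 N at first, 5.3 N at the stop, and springs back by itself
- plunger_top (a point): centre of the top face of the red plunger head, a disc 32 mm across and 10 mm thick; 74 mm above the work surface when up. Below it stands the round steel counter body, 72 mm across the foot, 50 mm high, fixed to the surface
- rest: fixed light wooden rest for the tongs: base board 220 x 90 x 6 mm (long side along its x), origin at the centre of its underside; two cross bars, 22 mm wide along x, top 30 mm above the surface, centred at x = -85 mm and x = +60 mm, carry the tongs; between the bars there is free space above the 6 mm board
- tongs: steel spring tongs with green grip plates, 106 g, 220 mm long, lying on their side on the rest, opening sideways. Origin at the pivot on their lower edge (30 mm above the surface at the start); x along the midline to the tips, y to the left arm, z up. Arms are upright strips, z 0 to 22 mm, that swing equally to the midline when squeezed; a spring spreads them. Centre of mass 94 mm from the pivot
- tongs_grip (a point): midline point 100 mm from the pivot, 11 mm above the lower edge, amid the green grip plates (32 mm along x either side): hold and squeeze here. Outside width here: 63 mm open, 48 mm closed on a bulb (plates parallel at 58 mm). The arms start to close at 8 N per side and need 11 N to reach the bulb; squeezed to 58 mm (9 N) they can be carried while still open
- tongs_tip (a point): midline point 190 mm from the pivot, 11 mm above the lower edge: the middle between the scooped tips, where the bulb's axis should be when they close. The scoops are shallow upright Vs, 36 mm long along x (172 to 208 mm from the pivot); the gap between their edges is 58 mm when fully open, about 49 mm when the grip plates measure 58 mm
- tong_left: left arm of the tongs (y > 0), steel with green grip plate; origin at the pivot, turns about the vertical
- tong_right: right arm of the tongs (y < 0), likewise; origin at the pivot
- red_bulb: the red-brown tulip bulb to be lifted, 36 mm across, 43 mm high with its pale tip, 25 to 50 g, loose, standing upright on one of the two upturned pots (either one); origin at the centre of its underside, z up
- red_bulb_mid (a point): point on the red bulb's axis 16 mm above its underside, in the middle of its widest, upright-sided belt (11 to 21 mm above the underside): close the tongs here
- white_bulb: white bulb of the same shape and size, loose on the other pot; leave alone; origin at the centre of its underside
- pot_a: fixed upturned terracotta pot, 60 mm high, 88 mm across at the surface, 62 mm across its flat top, carrying one of the bulbs; origin at the centre of its underside
- pot_b: second fixed upturned terracotta pot of the same size, carrying the other bulb; origin at the centre of its underside. Well to its left and nearer the robot stands a fixed wooden rack with three pots on edge, 110 mm high, not needed
- fork: bystander: hand fork with wooden handle, steel shank and three tines, 280 mm long, 27 mm high, lying on the surface; origin on the underside, 130 mm from the handle's end; x towards the tines
- pump: bystander: blue plastic bike pump lying on the surface, about 330 mm long, 34 mm high, 90 mm wide at the T handle; origin under its middle, x along it away from the handle
- tin: bystander: closed aluminium tin, 84 mm across, 77 mm high, standing; origin at the centre of its underside
Not all that is in view belongs to the job. Leave any blue or green look-alike of the part that bears plunger alone. Of the things that look like the rest, take the one that is farthest from the robot's base at the start.

How it is judged:
By the outcome, as a careful person would: the job done as asked, in the order asked, and still so for the second after the job is handed in, while the arm keeps its last pose, push and grip.
It also fails if it takes over 48 s, if anything falls off the work surface, if the arm or the gripper's body presses on something with over 40 N, if the wrist force passes 120 N, or if a joint passes its speed limit or range.

### The arm

A 6-joint arm with a two-finger parallel gripper is mounted at the origin on the work surface. World frame = base frame: x ahead of the robot, y to its left, z up, the work surface at z = 0. Lengths are in mm, angles in degrees, forces in N, time in s.
With the tool pointing down it reaches from about 350 to 850 mm from the base axis. Payload 8.1 kg.
Tool frame: the origin (TCP) lies at the very end of the fingers, on their centre line; the grasp point (between the pads) lies 19 mm behind it; z points along the fingers, y is the line along which they close (so a half turn about z gives the same grasp; the last joint's range is limited). The gripper opens to 85 mm and grips with 20 to 120 N. Pads are 22 mm wide; open, the fingers measure 114 mm over their backs; the gripper's body (76 mm by 85 mm) begins 54 mm behind the grasp point. The pads swing forward as they close: fully open they stand 13 mm farther back than shut.
Start: joints at [59.221, 7.471, 85.268, -0, 87.261, -4.893], TCP at [261.932, 539.812, 231.292] pointing down, gripper open.
Joint ranges: [-169.43, 169.43], [-51.17, 129.36], [1.28, 143.12], [-76.62, 256.62], [0, 156.53], [-152.29, 152.29]. Speed limits (degrees/s): [136.94, 136.94, 159.86, 180, 180, 180].

### API

Orientations are given as [roll, pitch, yaw] about the fixed x, y, z axes, in that order (R = Rz(yaw) Ry(pitch) Rx(roll)).
In Python, from bench import sense, eyes, job, models gives the robot as it stands. The module is installed in compiled form; this text tells all that it offers.
- The arm moves only by the tool apply_moves, never from a script. Its argument "rows" is a list of rows, each a list of 6 numbers: the shift along the tool's x, y, z in mm, then the turn, a rotation vector about the tool's x, y, z in rad. In form: [[dx, dy, dz, rx, ry, rz], ...]. A call has exactly 5 rows; each row shifts and turns the commanded pose from where the row before left it, along the tool's axes as they then stand; what a row does not reach is not made up. A row lasts 1/8 s, in which the tool goes at most 62.5 mm and 10.7 degrees, less where a joint would pass 70% of its speed; a pose out of reach is approached as far as the arm can. A call is refused whole if a number of a shift passes 62.5 or a number of a turn 0.188, either way. A call with a gripper value outside its range is refused whole. "fingers" is the finger opening in mm, from 0 to 85.4, set as the call begins (left out, the last holds). The fingers move at their own pace and stop on an object; "grip_force" is the grip in N (left out, the last holds). Time passes only in rows, so rows that do not move let the fingers close, or fill a call up. It gives the time, the measured TCP pose, the force, the opening and the grip force at its end, in the units of the state.
- sense(): the state, without advancing time (a new reading comes with each control period).
- eyes.snapshot(name): name is "scene" or "top" or "wrist"; returns (picture, depth): 384x512x3 uint8, red, green, blue; 384x512 float32, mm along the optical axis (not along the pixel's ray), 0 where there is no reading.
- eyes.get_calibration(name): a dict with "intrinsics" (3x3 intrinsics, pixels), "D" ([k1, k2, p1, p2, k3] as OpenCV has them; the pictures are not rectified), "R" (3x3) and "t" (3): a world point X has camera coordinates R X + t; the wrist camera has in their place "mount" (4x4, takes a point from camera to tool coordinates, whose origin is the TCP and whose axes are the flange's). Camera axes: x right, y down, z forward; pixel columns grow to the right and rows downward; lengths in mm; the calibration is good to about 2 mm. A picture is of the moment at which its call begins: read the wrist's pose just before it. get_calibration takes no time and is no camera call.
- job.hand_in(): hands the job in; it is judged then, once.
Trained networks look in the newest picture that a camera, given by its name, has taken for a name from the list of things; names that differ only in an ending like _2 or _b are one class to them, and where a whole thing is asked for, a point or a joint stands for the part that bears it (a point fixed in the world has none). Each returns a list of dicts, best first, with "confidence" (0 to 1); they miss things now and then, are a little off and sometimes report something else, mostly with a low value. They report only what shows in the picture. A call takes as long as a camera call. They do not tell look-alikes from the thing itself.
- models.boxes_of(name, camera): "xyz" ([x, y, z] in mm, in world coordinates, good to about 4 mm: the middle of the surface that is visible of it).
- models.cut_out(name, camera): "pixels" (384x512 bool, what is visible of it).
- models.place_of(name, camera): "xyz" ([x, y, z] in mm, in world coordinates, good to about 4 mm: a listed point, or the origin of a listed thing).
The state is a dict: "time": time; "joint_pos": joint angles; "qd": joint speeds; "joint_efforts": joint torques, N m; "tool_pos": TCP position; "tcp_rot": TCP orientation; "ft_force": force on the tool from outside, world axes, zero at the start; "wrist_torque": the same for the moment, N m; "finger_gap": finger opening in mm; "grip_force": force on a finger pad.
Only numpy, scipy, OpenCV 4.12 (cv2) and the standard library are available. Lean on these libraries where they do the work, as an engineer would, in place of code of your own. Each camera call takes 0.05 s, during which the arm holds its last target. There are 200 camera calls.

## Working session

There is one attempt and no reset: what is moved stays moved. The work goes in short steps, Python scripts to look and compute and a tool call to move; the robot and the scene stay as the last step left them, time stands still between calls to the robot, and variables do not carry over. Pictures are saved under pics/ and viewed, at most 10 in all, crops included, and the job is handed in when it is done.

Besides the shell and the picture viewer there is one more tool, called after ">>>" by a JSON object that holds its "api" and its "payload", one argument or row to a line. apply_moves: Moves the arm, as the interface text tells. Its arguments: {"type":"object","properties":{"rows":{"type":"array"},"fingers":{"type":"number"},"grip_force":{"type":"number"}},"required":["rows"]}

```bash
mkdir -p pics; cat > h.py <<'E'
import numpy as np, cv2
from bench import sense, eyes, job, models
from scipy.spatial.transform import Rotation as Ro
def save(cam,fn,scale=1.5):
    p,d=eyes.snapshot(cam)
    cv2.imwrite('pics/'+fn,cv2.resize(p[:,:,::-1],None,fx=scale,fy=scale)); return p,d
def cloud(cam,d,mask):
    c=eyes.get_calibration(cam);K=np.array(c["intrinsics"],float)
    v,u=np.nonzero(mask&(d>0)); z=d[v,u]
    n=cv2.undistortPoints(np.c_[u,v].astype(float)[:,None],K,np.array(c["D"],float))[:,0]
    P=np.c_[n*z[:,None],z]
    if "mount" in c:
        M=np.array(c["mount"]);s=sense();P=P@M[:3,:3].T+M[:3,3]
        return P@Ro.from_euler('xyz',s["tcp_rot"],degrees=True).as_matrix().T+np.array(s["tool_pos"])
    return (P-np.array(c["t"]))@np.array(c["R"])
E
python3 - <<'E'
from h import *
s=sense();print({k:s[k] for k in("time","tool_pos","tcp_rot","finger_gap")})
D={}
for c in("top","scene"):
    p,d=save(c,c+'.png')
    np.savez('pics/'+c,p=p,d=d)
    for n in("plunger_top","rest","tongs","tongs_grip","tongs_tip","red_bulb","red_bulb_mid","white_bulb","pot_a","tin","pump","fork"):
        print(c,n,[(np.round(r["xyz"]).tolist(),round(r["confidence"],2)) for r in models.place_of(n,c)][:4])
print(sense()["time"])
E
```

```text
{'time': 0.0, 'tool_pos': array([261.63476809, 539.3421338 , 230.24868662]), 'tcp_rot': array([-1.79895098e+02, -8.95000579e-03,  1.54114439e+02]), 'finger_gap': 85.71214727598257}
top plunger_top [([423.0, -367.0, 81.0], 0.67), ([418.0, -229.0, 72.0], 0.51), ([618.0, 152.0, 59.0], 0.5), ([698.0, -337.0, -2.0], 0.48)]
top rest [([314.0, 149.0, -1.0], 0.69), ([505.0, -70.0, -0.0], 0.55)]
top tongs [([414.0, -51.0, 30.0], 0.88)]
top tongs_grip [([517.0, -69.0, 42.0], 0.76), ([776.0, 66.0, 3.0], 0.39)]
top tongs_tip [([603.0, -80.0, 42.0], 0.85)]
top red_bulb [([618.0, 155.0, 60.0], 0.47)]
top red_bulb_mid [([618.0, 156.0, 77.0], 0.44)]
top white_bulb [([521.0, 377.0, 59.0], 0.66)]
top pot_a [([618.0, 157.0, -1.0], 0.72), ([531.0, 369.0, -3.0], 0.64)]
top tin [([665.0, 321.0, 3.0], 0.84)]
top pump [([776.0, 66.0, 4.0], 0.89), ([414.0, -55.0, 29.0], 0.35)]
top fork [([699.0, -338.0, -2.0], 0.66)]
scene plunger_top [([425.0, -368.0, 76.0], 0.54), ([416.0, -230.0, 77.0], 0.5), ([533.0, -284.0, 74.0], 0.41), ([416.0, -53.0, 27.0], 0.28)]
scene rest [([500.0, -66.0, 3.0], 0.8), ([233.0, -355.0, 1.0], 0.8), ([321.0, 150.0, 0.0], 0.66)]
scene tongs [([415.0, -51.0, 28.0], 0.9), ([599.0, -88.0, 42.0], 0.59), ([618.0, 158.0, -0.0], 0.45), ([696.0, -339.0, 2.0], 0.25)]
scene tongs_grip [([516.0, -71.0, 39.0], 0.78), ([418.0, -53.0, 29.0], 0.35)]
scene tongs_tip [([602.0, -89.0, 42.0], 0.73), ([782.0, 68.0, -2.0], 0.44)]
scene red_bulb [([525.0, 373.0, 2.0], 0.52), ([620.0, 154.0, 63.0], 0.44), ([525.0, 370.0, 60.0], 0.28)]
scene red_bulb_mid [([620.0, 152.0, 76.0], 0.49)]
scene white_bulb [([655.0, 317.0, -2.0], 0.51), ([524.0, 372.0, 62.0], 0.41)]
scene pot_a [([618.0, 159.0, 3.0], 0.9), ([525.0, 370.0, 2.0], 0.58)]
scene tin [([624.0, 155.0, 65.0], 0.75), ([658.0, 316.0, -1.0], 0.58)]
scene pump [([782.0, 63.0, 1.0], 0.78), ([526.0, 368.0, 1.0], 0.48)]
scene fork [([697.0, -339.0, -1.0], 0.86)]
1.3
```

View pics/top.png

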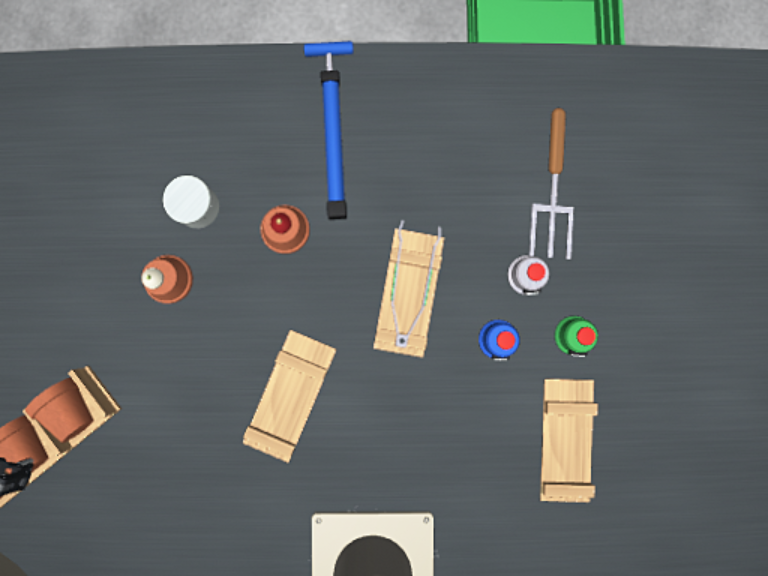

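View pics/scene.png

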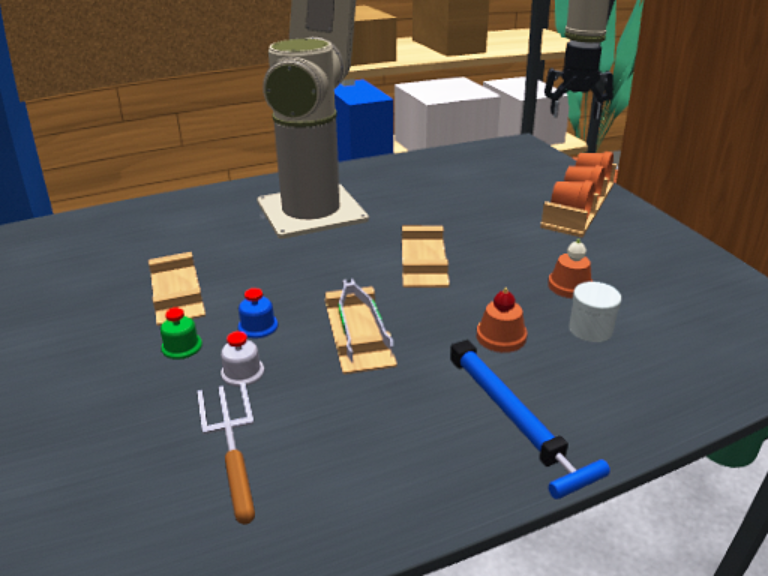

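The top view shows the steel counter with its red head at about (536,272), between the blue (506,340) and green (586,336) look-alikes. The tongs lie on the far rest at (410,285), and the red bulb is on the pot at (282,224) near the pump. Next I refine these positions from depth.

```bash
python3 - <<'E'
from h import *
for c in("top","scene"):
    f=np.load(f'pics/{c}.npz');p=f['p'];d=f['d']
    hsv=cv2.cvtColor(p,cv2.COLOR_RGB2HSV)
    P=cloud(c,d,d>0);H=hsv[d>0].astype(int)
    def sel(cx,cy,r,z0,z1,cm): 
        m=(np.hypot(P[:,0]-cx,P[:,1]-cy)<r)&(P[:,2]>z0)&(P[:,2]<z1)&cm; return P[m]
    red=((H[:,0]<8)|(H[:,0]>172))&(H[:,1]>150)
    q=sel(533,-284,30,66,90,red);print(c,'plg',len(q),q.mean(0).round(1),(q.min(0)/2+q.max(0)/2).round(1))
    q=sel(619,155,30,64,110,red);print(c,'bulb',len(q),q.mean(0).round(1),(q.min(0)/2+q.max(0)/2).round(1),np.ptp(q,0).round())
    q=sel(619,155,45,50,66,np.ones(len(P),bool));print(c,'pot top',q.mean(0).round(1),(q.min(0)/2+q.max(0)/2).round(1))
    g=(H[:,0]>40)&(H[:,0]<95)&(H[:,1]>60)
    q=sel(516,-70,60,30,70,g)
    print(c,'green',len(q),q.mean(0).round(1),(q.min(0)/2+q.max(0)/2).round(1))
    # steel points: above 40
    q=sel(510,-70,140,41,60,np.ones(len(P),bool));a=np.array([np.cos(np.radians(-11)),np.sin(np.radians(-11))]);b=np.array([-a[1],a[0]])
    r=q[:,:2]-[415,-51]; x=r@a;y=r@b
    for k in range(-20,220,20):
        m=(x>=k)&(x<k+20)
        L=y[m&(y>0)];R=y[m&(y<0)]
        if len(L) and len(R):print(k,len(L),len(R),L.mean().round(1),R.mean().round(1),'mid',((L.mean()+R.mean())/2).round(1),q[m][:,2].max().round())
    print(x.min(),x.max())
print([ (n,np.round(r["xyz"])) for n in ("plunger_top",) for r in models.place_of(n,"top")])
E
```

```text
top plg 99 [ 530.7 -282.5   73.5] [ 530.3 -282.8   73.6]
top bulb 128 [614.5 150.5  88.3] [616.2 152.5  81.2] [31. 34. 34.]
top pot top [612.2 151.5  59.1] [614.5 152.7  57.8]
top green 45 [512.3 -65.   51.8] [511.  -70.9  52.4]
-20 15 14 4.4 -5.2 mid -0.4 59.0
0 22 24 5.3 -6.9 mid -0.8 58.0
20 12 12 15.1 -15.7 mid -0.3 56.0
40 10 11 22.6 -22.2 mid 0.2 56.0
60 13 15 28.6 -26.9 mid 0.8 55.0
80 18 20 29.5 -27.4 mid 1.0 58.0
100 16 17 30.6 -27.7 mid 1.5 57.0
120 13 16 30.9 -27.8 mid 1.6 57.0
140 8 11 31.3 -26.9 mid 2.2 55.0
160 11 13 33.1 -27.8 mid 2.6 57.0
180 10 10 37.5 -31.8 mid 2.8 56.0
200 3 3 36.2 -29.4 mid 3.4 55.0
-10.019784073097087 206.08039962699658
scene plg 100 [ 536.8 -284.1   74. ] [ 533.5 -283.    72.3]
scene bulb 153 [626.3 147.2  83.8] [621.2 150.8  80.6] [34. 33. 32.]
scene pot top [629.1 147.7  58.1] [620.4 154.4  57.7]
scene green 39 [516.6 -87.6  50.2] [513.1 -71.1  44.9]
-20 2 7 4.3 -9.3 mid -2.5 56.0
0 20 29 4.2 -6.0 mid -0.9 59.0
20 20 9 11.8 -16.2 mid -2.2 53.0
40 18 11 19.4 -22.2 mid -1.4 55.0
60 12 11 25.9 -29.2 mid -1.6 53.0
80 12 13 26.7 -29.8 mid -1.6 54.0
100 19 13 28.0 -30.1 mid -1.1 55.0
120 15 14 28.7 -30.3 mid -0.8 54.0
140 12 9 29.2 -29.1 mid 0.1 54.0
160 15 12 30.3 -29.0 mid 0.7 55.0
180 14 13 34.7 -33.4 mid 0.7 54.0
200 10 12 34.3 -31.6 mid 1.3 54.0
-6.736449397938011 210.75019950945062
[('plunger_top', array([ 423., -367.,   81.])), ('plunger_top', array([ 418., -229.,   72.])), ('plunger_top', array([618., 152.,  59.])), ('plunger_top', array([ 698., -337.,   -2.])), ('plunger_top', array([ 530., -285.,   69.]))]
```

```bash
cat >> h.py <<'E'
def go(x,y,z,yaw,roll=180,pitch=0,n=5,cmd=None):
    "shift in tool axes if turn is done AFTER shift; remaining rotvec"
    s=sense();R=Ro.from_euler('xyz',s["tcp_rot"],degrees=True)
    T=Ro.from_euler('xyz',[roll,pitch,yaw],degrees=True)
    dp=R.inv().apply(np.array([x,y,z])-s["tool_pos"]); w=(R.inv()*T).as_rotvec()
    print("t",round(s["time"],2),"pos",np.round(s["tool_pos"],1),"rot",np.round(s["tcp_rot"],2),"F",np.round(s["ft_force"],1),"gap",round(s["finger_gap"],1),round(s["grip_force"],1),"j",np.round(s["joint_pos"]))
    print("shift",dp.round(1),"/n",(dp/n).round(1),"turn",w.round(3),"/n",(w/n).round(3))
E
python3 -c "
from h import *
go(532,-283,170,170,n=15)"
```

```text
t 1.35 pos [261.9 539.8 231.3] rot [180.    -0.   154.11] F [-0.1  0.9 -0.4] gap 85.1 0.0 j [59.  7. 85.  0. 87. -5.]
shift [-602.2 -622.3   61.3] /n [-40.1 -41.5   4.1] turn [ 0.    -0.    -0.277] /n [ 0.    -0.    -0.018]
```

>>> {"api": "apply_moves", "payload": {
  "rows": [
    [-40, -41.5, 0, 0, 0, 0],
    [-40, -41.5, 0, 0, 0, 0],
    [-40, -41.5, 0, 0, 0, 0],
    [-40, -41.5, 0, 0, 0, 0],
    [-40, -41.5, 0, 0, 0, 0]
  ],
  "fingers": 0,
  "grip_force": 20
}}

```text
time: 1.98
tool_pos: [351.6, 264.2, 231.5]
tcp_rot: [180.0, 0.0, 154.1]
ft_force: [0.6, -0.2, 1.0]
finger_gap: 0.2
grip_force: 0.0
```

>>> {"api": "apply_moves", "payload": {
  "rows": [
    [-40, -41.5, 0, 0, 0, 0],
    [-40, -41.5, 0, 0, 0, 0],
    [-40, -41.5, 0, 0, 0, 0],
    [-40, -41.5, 0, 0, 0, 0],
    [-40, -41.5, 0, 0, 0, 0]
  ]
}}

```text
time: 2.6
tool_pos: [441.0, -10.1, 231.7]
tcp_rot: [180.0, 0.1, 154.1]
ft_force: [1.7, 0.6, 0.3]
finger_gap: -0.0
grip_force: 0.0
```

>>> {"api": "apply_moves", "payload": {
  "rows": [
    [-40, -41.5, 12, 0, 0, 0],
    [-40, -41.5, 12, 0, 0, 0],
    [-40, -41.5, 12, 0, 0, 0],
    [-40, -41.5, 12, 0, 0, 0],
    [-40, -41.5, 12, 0, 0, 0]
  ]
}}

```text
time: 3.22
tool_pos: [530.4, -284.2, 171.0]
tcp_rot: [180.0, 0.0, 154.1]
ft_force: [0.1, 0.5, 0.9]
finger_gap: 0.1
grip_force: 0.0
```

```bash
python3 - <<'E'
from h import *
go(532,-283,84,170,n=5)
p,d=save('wrist','w1.png')
hsv=cv2.cvtColor(p,cv2.COLOR_RGB2HSV).astype(int)
P=cloud('wrist',d,d>0);H=hsv[d>0]
red=((H[:,0]<8)|(H[:,0]>172))&(H[:,1]>150)&(np.hypot(P[:,0]-532,P[:,1]+283)<30)&(P[:,2]>60)
q=P[red];print(len(q),q.mean(0),(q.min(0)+q.max(0))/2)
go(532,-283,84,170,n=5)
E
```

```text
t 3.23 pos [ 530.4 -284.2  171. ] rot [1.7999e+02 3.0000e-02 1.5410e+02] F [0.1 0.5 0.9] gap 0.1 0.0 j [-33.  10.  89.   0.  81. -97.]
shift [-0.9  1.8 87. ] /n [-0.2  0.4 17.4] turn [ 0.     0.001 -0.278] /n [ 0.     0.    -0.056]
1160 [ 529.60303622 -289.50121414   70.94497812] [ 530.2705416 -289.7501273   69.6295847]
t 3.27 pos [ 529.9 -289.8  167.2] rot [-1.7986e+02 -1.0000e-01  1.5394e+02] F [-4.7 -2.4 -0.3] gap 0.0 0.0 j [-33.  10.  89.  -0.  81. -97.]
shift [ 1.   7.2 83.2] /n [ 0.2  1.4 16.6] turn [-0.002 -0.002 -0.28 ] /n [-0.    -0.    -0.056]
```

>>> {"api": "apply_moves", "payload": {
  "rows": [
    [0, 0, 15, 0, 0, -0.1],
    [0, 0, 15, 0, 0, -0.1],
    [0, 0, 15, 0, 0, -0.08],
    [0, 0, 15, 0, 0, 0],
    [0, 0, 0, 0, 0, 0]
  ]
}}

```text
time: 3.9
tool_pos: [529.0, -281.5, 109.6]
tcp_rot: [179.9, -0.2, 170.1]
ft_force: [0.3, 0.3, -0.3]
finger_gap: 0.1
grip_force: 0.0
```

```bash
python3 - <<'E'
from h import *
go(532,-283,84,170,n=5)
p,d=save('wrist','w2.png')
hsv=cv2.cvtColor(p,cv2.COLOR_RGB2HSV).astype(int)
P=cloud('wrist',d,d>0);H=hsv[d>0]
red=((H[:,0]<8)|(H[:,0]>172))&(H[:,1]>150)&(np.hypot(P[:,0]-532,P[:,1]+283)<40)&(P[:,2]>60)
q=P[red];print(len(q),q.mean(0),(q.min(0)+q.max(0))/2,np.ptp(q,0))
go(532,-283,84,170,n=5)
E
```

```text
t 3.9 pos [ 529.  -281.5  109.6] rot [ 1.7994e+02 -1.5000e-01  1.7006e+02] F [ 0.3  0.3 -0.3] gap 0.1 0.0 j [ -33.   13.   93.   -0.   75. -113.]
shift [-3.3 -1.  25.6] /n [-0.7 -0.2  5.1] turn [ 0.001 -0.003  0.001] /n [ 0.    -0.001  0.   ]
1574 [ 527.92902969 -284.429062     76.29030947] [ 529.63433832 -284.87991558   95.30776207] [26.2856566  30.09333624 48.52689065]
t 3.95 pos [ 529.6 -281.9  110.7] rot [ 1.7997e+02 -7.0000e-02  1.7007e+02] F [ 0.5 -0.1 -0.5] gap 0.0 0.0 j [ -33.   12.   93.   -0.   75. -113.]
shift [-2.6 -0.7 26.7] /n [-0.5 -0.1  5.3] turn [ 0.    -0.001  0.001] /n [ 0. -0.  0.]
```

View pics/w2.png

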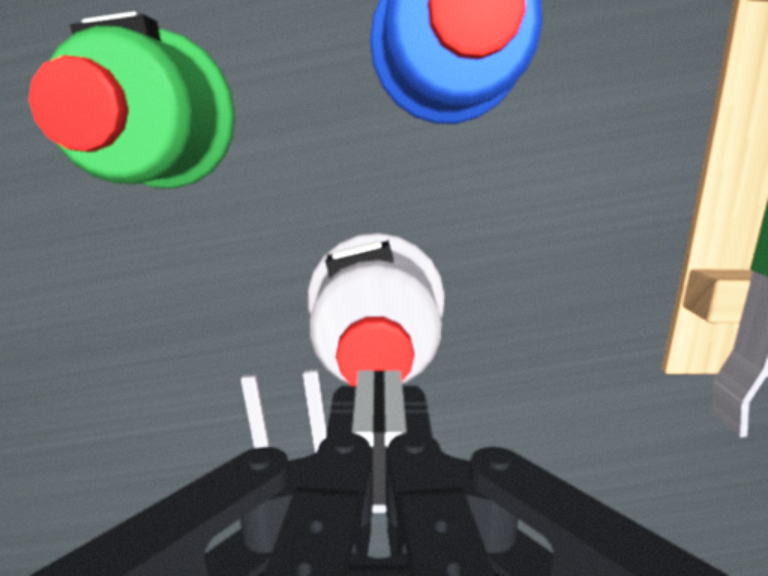

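The steel counter's red head is at about (375,350), directly under the closed fingers at (378,385). The green and blue counters are clear at the top of the picture.

>>> {"api": "apply_moves", "payload": {
  "rows": [
    [-2, -1.6, 8, 0, 0, 0],
    [0, 0, 8, 0, 0, 0],
    [0, 0, 8, 0, 0, 0],
    [0, 0, 8, 0, 0, 0],
    [0, 0, 0, 0, 0, 0]
  ]
}}

```text
time: 4.58
tool_pos: [531.0, -283.7, 78.1]
tcp_rot: [180.0, -0.1, 170.2]
ft_force: [-0.0, 0.6, -0.5]
finger_gap: 0.2
grip_force: 0.0
```

>>> {"api": "apply_moves", "payload": {
  "rows": [
    [0, 0, 4, 0, 0, 0],
    [0, 0, 4, 0, 0, 0],
    [0, 0, 3, 0, 0, 0],
    [0, 0, 2, 0, 0, 0],
    [0, 0, 0, 0, 0, 0]
  ]
}}

```text
time: 5.2
tool_pos: [532.0, -284.3, 66.7]
tcp_rot: [-180.0, 0.0, 170.2]
ft_force: [0.2, 0.1, 4.1]
finger_gap: -0.3
grip_force: 2.1
```

>>> {"api": "apply_moves", "payload": {
  "rows": [
    [0, 0, 2, 0, 0, 0],
    [0, 0, 1, 0, 0, 0],
    [0, 0, 1, 0, 0, 0],
    [0, 0, 0.5, 0, 0, 0],
    [0, 0, 0, 0, 0, 0]
  ]
}}

```text
time: 5.82
tool_pos: [532.1, -284.4, 63.9]
tcp_rot: [-180.0, 0.1, 170.2]
ft_force: [-5.1, 3.4, 18.7]
finger_gap: -0.5
grip_force: 9.2
```

>>> {"api": "apply_moves", "payload": {
  "rows": [
    [0, 0, -5, 0, 0, 0],
    [0, 0, -10, 0, 0, 0],
    [0, 0, -30, 0, 0, 0],
    [0, 0, -40, 0, 0, 0],
    [0, 0, -40, 0, 0, 0]
  ]
}}

```text
time: 6.45
tool_pos: [530.8, -283.6, 187.1]
tcp_rot: [179.9, -0.1, 170.2]
ft_force: [0.1, -1.1, -0.2]
finger_gap: -0.1
grip_force: 0.0
```

```bash
python3 - <<'E'
from h import *
p,d=eyes.snapshot('top')
hsv=cv2.cvtColor(p,cv2.COLOR_RGB2HSV).astype(int);P=cloud('top',d,d>0);H=hsv[d>0]
m=((H[:,0]<8)|(H[:,0]>172))&(H[:,1]>150)&(np.hypot(P[:,0]-532,P[:,1]+283)<30)&(P[:,2]>50)&(P[:,2]<90)
print(m.sum(),np.median(P[m],0) if m.any() else '')
go(512,-69,160,170,n=5)
E
```

```text
98 [ 530.18634632 -282.22206815   73.4111245 ]
t 6.5 pos [ 533.4 -285.2  194.2] rot [-179.85    0.34  170.16] F [ 1.8 -0.9  5.6] gap -0.1 0.0 j [ -33.    9.   88.   -0.   83. -113.]
shift [ 58.2 209.4  33.3] /n [11.6 41.9  6.7] turn [-0.003  0.006  0.003] /n [-0.001  0.001  0.001]
```

Plunger sprang back. On to above the tongs.

>>> {"api": "apply_moves", "payload": {
  "rows": [
    [14.5, 52, 7, 0, 0, 0],
    [14.5, 52, 7, 0, 0, 0],
    [14.5, 52, 7, 0, 0, 0],
    [14.5, 52, 7, 0, 0, 0],
    [0, 0, 0, 0, 0, 0]
  ],
  "fingers": 85
}}

```text
time: 7.12
tool_pos: [508.6, -65.7, 157.4]
tcp_rot: [179.9, -0.2, 170.4]
ft_force: [-0.8, -0.7, -0.6]
finger_gap: 85.3
grip_force: 0.0
```

>>> {"api": "apply_moves", "payload": {
  "rows": [
    [0, 0, 0, 0, 0, 0],
    [0, 0, 0, 0, 0, 0],
    [0, 0, 0, 0, 0, 0],
    [0, 0, 0, 0, 0, 0],
    [0, 0, 0, 0, 0, 0]
  ]
}}

```text
time: 7.75
tool_pos: [510.1, -69.6, 158.8]
tcp_rot: [-180.0, -0.0, 170.1]
ft_force: [-0.4, -0.5, -0.2]
finger_gap: 85.0
grip_force: 0.0
```

```bash
python3 - <<'E'
from h import *
go(512,-69,100,170,n=5)
p,d=save('wrist','w3.png')
P=cloud('wrist',d,d>0)
for n in ("tongs_grip","tongs_tip","tongs"): print(n,[(np.round(r["xyz"],1).tolist(),round(r["confidence"],2)) for r in models.place_of(n,"wrist")][:2])
a=np.array([np.cos(np.radians(-10)),np.sin(np.radians(-10))]);b=np.array([-a[1],a[0]])
q=P[(P[:,2]>45)&(P[:,2]<60)];r=q[:,:2]-[414,-51];x=r@a;y=r@b
for k in range(-20,220,20):
    m=(x>=k)&(x<k+20)&(abs(y)<50);L=y[m&(y>0)];R=y[m&(y<0)]
    if len(L)>5 and len(R)>5:print(k,len(L),len(R),np.percentile(L,[5,95]).round(1),np.percentile(R,[5,95]).round(1),'mid',((L.mean()+R.mean())/2).round(1),np.median(q[m][:,2]).round())
m=abs(y)<50;print(x[m].min(),x[m].max())
go(512,-69,100,170,n=5)
E
```

```text
t 7.75 pos [510.1 -69.6 158.8] rot [-1.8000e+02 -1.0000e-02  1.7012e+02] F [-0.4 -0.5 -0.2] gap 85.0 0.0 j [-13.  -3. 104.  -0.  79. -94.]
shift [-1.8  1.  58.8] /n [-0.4  0.2 11.8] turn [-0.    -0.     0.002] /n [-0. -0.  0.]
tongs_grip []
tongs_tip [([417.5, -56.4, 30.7], 0.26)]
tongs [([416.3, -54.8, 29.3], 0.92)]
-20 156 234 [0.  7.7] [-11.2  -0.7] mid -1.1 53.0
0 287 386 [0.1 8.7] [-12.7  -0.8] mid -1.2 53.0
20 131 133 [ 9.2 16.3] [-20.2 -13.2] mid -2.0 53.0
40 129 127 [16.1 24. ] [-27.4 -19.9] mid -1.9 53.0
60 181 181 [23.4 28.7] [-32.5 -27.1] mid -1.9 53.0
80 197 195 [24.1 29.4] [-33.2 -27.7] mid -1.8 53.0
100 178 171 [24.7 30. ] [-33.4 -28.2] mid -1.7 53.0
120 128 129 [25.4 30. ] [-33.4 -28.8] mid -1.7 53.0
140 86 87 [25.9 28.7] [-32.  -29.3] mid -1.7 53.0
160 86 85 [26.4 31.2] [-34.2 -29.8] mid -1.6 53.0
180 100 100 [30.8 35.2] [-38.3 -33.9] mid -1.5 53.0
200 41 43 [29.6 33.1] [-36.2 -32.6] mid -1.6 52.0
-9.164254812329355 207.87825140452716
t 7.95 pos [510.1 -69.3 158.8] rot [180.    -0.   170.16] F [0.6 0.1 0.8] gap 84.8 0.0 j [-13.  -3. 104.   0.  79. -94.]
shift [-1.9  0.6 58.8] /n [-0.4  0.1 11.8] turn [ 0.    -0.     0.003] /n [ 0.    -0.     0.001]
```

View pics/w3.png

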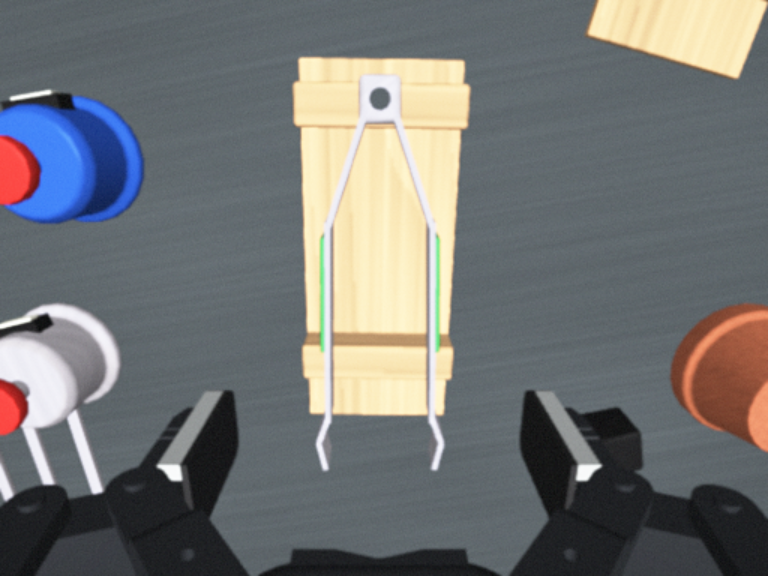

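Tongs midline is at px x≈380, symmetric between the open fingers (203 and 560), and their axis is aligned with the tool. Descending around the grip plates.

>>> {"api": "apply_moves", "payload": {
  "rows": [
    [-2.2, -0.3, 30, 0, 0, 0],
    [0, 0, 35, 0, 0, 0],
    [0, 0, 35, 0, 0, 0],
    [0, 0, 25, 0, 0, 0],
    [0, 0, 16.5, 0, 0, 0]
  ]
}}

```text
time: 8.57
tool_pos: [511.5, -69.7, 15.9]
tcp_rot: [180.0, -0.1, 170.2]
ft_force: [0.2, 0.1, 0.7]
finger_gap: 84.7
grip_force: 0.0
```

>>> {"api": "apply_moves", "payload": {
  "rows": [
    [0, 0, 0, 0, 0, 0],
    [0, 0, 0, 0, 0, 0],
    [0, 0, 0, 0, 0, 0],
    [0, 0, 0, 0, 0, 0],
    [0, 0, 0, 0, 0, 0]
  ],
  "fingers": 57.5,
  "grip_force": 40
}}

```text
time: 9.2
tool_pos: [513.3, -70.2, 18.5]
tcp_rot: [-180.0, 0.1, 170.2]
ft_force: [-0.2, 0.3, 6.7]
finger_gap: 57.8
grip_force: 9.7
```

>>> {"api": "apply_moves", "payload": {
  "rows": [
    [0, 0, -5, 0, 0, 0],
    [0, 0, -10, 0, 0, 0],
    [0, 0, -15, 0, 0, 0],
    [0, 0, -20, 0, 0, 0],
    [0, 0, -20, 0, 0, 0]
  ]
}}

```text
time: 9.82
tool_pos: [512.3, -70.0, 88.9]
tcp_rot: [-180.0, 0.0, 170.2]
ft_force: [1.0, -0.3, -0.6]
finger_gap: 57.8
grip_force: 8.9
```

```bash
python3 - <<'E'
from h import *
go(529,171,95,170,n=5)
p,d=save('wrist','w4.png')
P=cloud('wrist',d,d>0);s=sense()
R=Ro.from_euler('xyz',s["tcp_rot"],degrees=True); T=R.inv().apply(P-s["tool_pos"]) 
# tool frame: forward along tongs = -x tool ; height = -z
f=-T[:,0];y=T[:,1];z=-T[:,2]
for k in range(-120,130,20):
    m=(f>=k)&(f<k+20)&(abs(y)<45)&(z>0)&(z<60)
    for nm,mm in(('+',m&(y>0)),('-',m&(y<0))):
        if mm.sum()>10: print(k,nm,mm.sum(),'y',np.median(y[mm]).round(1),'ztop',np.percentile(z[mm],90).round(1),np.median(z[mm]).round(1))
p,d=save('scene','s4.png')
E
```

```text
t 9.82 pos [512.3 -70.   88.9] rot [-1.8000e+02  4.0000e-02  1.7016e+02] F [ 1.  -0.3 -0.6] gap 57.8 8.9 j [-13.   1. 107.  -0.  72. -94.]
shift [ 24.8 240.3  -6.1] /n [ 5.  48.1 -1.2] turn [-0.     0.001  0.003] /n [-0.     0.     0.001]
-120 + 632 y 4.8 ztop 38.5 34.6
-120 - 748 y -5.6 ztop 38.8 34.8
-100 + 1788 y 5.6 ztop 38.5 34.5
-100 - 2045 y -6.1 ztop 38.7 34.6
-80 + 883 y 12.7 ztop 35.3 34.3
-80 - 884 y -14.2 ztop 35.2 34.3
-60 + 754 y 19.1 ztop 35.1 34.2
-60 - 750 y -20.7 ztop 35.1 34.2
-40 + 1104 y 23.2 ztop 35.0 33.8
-40 - 1101 y -24.8 ztop 35.0 33.8
-20 + 4109 y 31.8 ztop 58.5 41.4
-20 - 3877 y -33.0 ztop 58.1 38.2
0 + 1365 y 25.5 ztop 58.9 34.5
0 - 1288 y -27.1 ztop 58.3 34.4
20 + 556 y 22.8 ztop 34.8 33.5
20 - 554 y -24.8 ztop 34.8 33.2
40 + 43 y 22.4 ztop 20.4 15.8
40 - 40 y -24.7 ztop 19.9 16.4
```

View pics/s4.png

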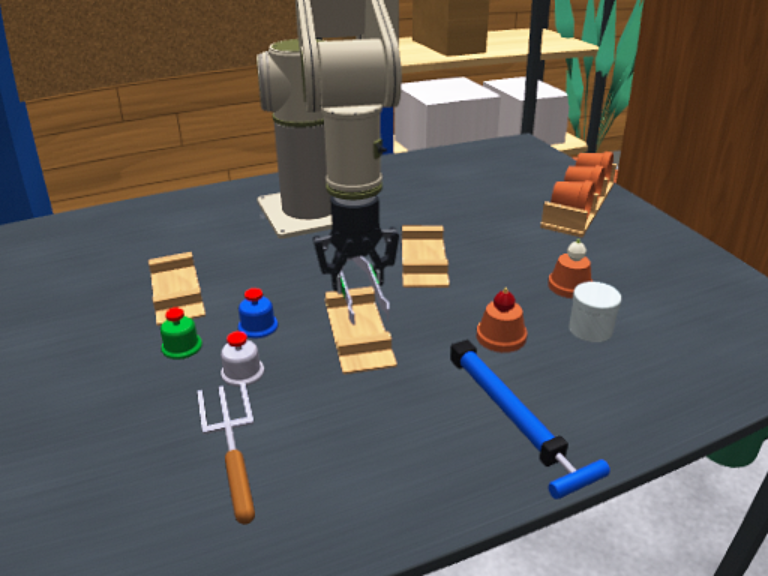

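View pics/w4.png

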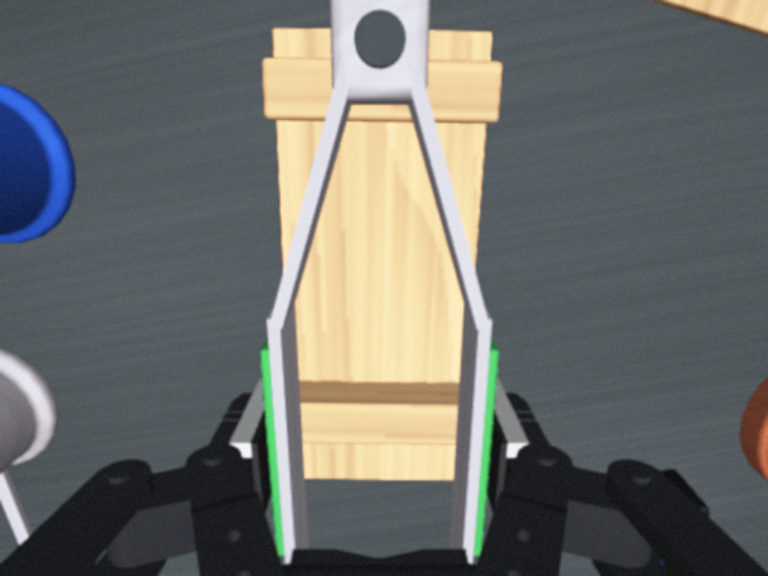

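The tongs are lifted level, gripped at 57.8 mm with their arms even about the tool centre, and the rest is empty below. Moving to hover over the red bulb.

>>> {"api": "apply_moves", "payload": {
  "rows": [
    [0, 20, -23, 0, 0, 0],
    [6, 54, 0, 0, 0, 0],
    [6, 54, 0, 0, 0, 0],
    [6, 54, 0, 0, 0, 0],
    [5.5, 55.5, 0, 0, 0, 0]
  ]
}}

```text
time: 10.55
tool_pos: [529.3, 169.7, 110.0]
tcp_rot: [-180.0, -0.0, 170.1]
ft_force: [0.6, 0.1, -0.4]
finger_gap: 57.6
grip_force: 8.9
```

>>> {"api": "apply_moves", "payload": {
  "rows": [
    [0, 0, 0, 0, 0, 0],
    [0, 0, 0, 0, 0, 0],
    [0, 0, 0, 0, 0, 0],
    [0, 0, 0, 0, 0, 0],
    [0, 0, 0, 0, 0, 0]
  ]
}}

```text
time: 11.18
tool_pos: [529.8, 167.4, 110.4]
tcp_rot: [180.0, 0.0, 170.1]
ft_force: [0.0, -0.1, -1.2]
finger_gap: 57.9
grip_force: 8.9
```

```bash
python3 - <<'E'
from h import *
go(529.8,167.9,51.5,170.15,n=5)
ims=[]
for c in('top','scene'):
    p,d=eyes.snapshot(c); K=eyes.get_calibration(c)
    def px(X): return cv2.projectPoints(np.array([X],float),cv2.Rodrigues(np.array(K["R"],float))[0],np.array(K["t"],float),np.array(K["intrinsics"],float),np.array(K["D"],float))[0].ravel()
    u,v=px([600,155,90]).round().astype(int); w=50
    u=min(max(u,w),511-w);v=min(max(v,w),383-w)
    ims.append(cv2.resize(p[v-w:v+w,u-w:u+w,::-1],(400,400),interpolation=cv2.INTER_CUBIC))
    P=cloud(c,d,d>0);H=cv2.cvtColor(p,cv2.COLOR_RGB2HSV)[d>0].astype(int)
    s=sense();R=Ro.from_euler('xyz',s["tcp_rot"],degrees=True)
    red=((H[:,0]<8)|(H[:,0]>172))&(H[:,1]>150)&(np.hypot(P[:,0]-619,P[:,1]-153)<30)&(P[:,2]>64)&(P[:,2]<110)
    T=R.inv().apply(P-s["tool_pos"]);f=-T[:,0];y=T[:,1];z=-T[:,2]
    b=T[red];print(c,'bulb f,y',red.sum(),(-(b[:,0].min()+b[:,0].max())/2).round(1),((b[:,1].min()+b[:,1].max())/2).round(1))
    m=(z>5)&(z<60)&(f>30)&(f<140)&(abs(y)<60)
    print('fmax',f[m].max().round(1) if m.any() else '')
    for k in range(30,120,15):
        q=m&(f>=k)&(f<k+15); L=y[q&(y>0)];Rr=y[q&(y<0)]
        if len(L) and len(Rr): print(k,len(L),len(Rr),L.mean().round(1),Rr.mean().round(1),'mid',((L.mean()+Rr.mean())/2).round(1),'z',np.percentile(z[q],90).round(1))
cv2.imwrite('pics/h5.png',np.hstack(ims))
E
```

```text
t 11.18 pos [529.8 167.4 110.4] rot [1.8000e+02 1.0000e-02 1.7008e+02] F [ 0.  -0.1 -1.2] gap 57.9 8.9 j [ 12.   6. 100.  -0.  74. -68.]
shift [ 0.1  0.5 58.9] /n [ 0.   0.1 11.8] turn [ 0.     0.    -0.001] /n [ 0.  0. -0.]
top bulb f,y 92 88.7 -2.2
fmax 106.1
scene bulb f,y 152 94.6 -1.3
fmax 112.0
30 25 22 24.5 -27.0 mid -1.3 z 33.9
45 20 23 24.1 -26.5 mid -1.2 z 32.6
60 24 19 23.9 -26.3 mid -1.2 z 33.8
75 40 8 26.7 -29.2 mid -1.2 z 33.7
90 17 33 28.3 -30.2 mid -0.9 z 33.6
105 13 16 26.7 -28.0 mid -0.6 z 31.5
```

View pics/h5.png

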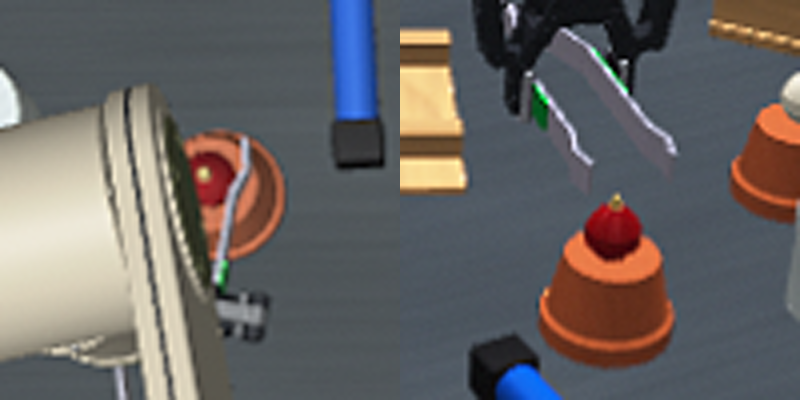

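The scene crop shows the open tips just above and centred on the bulb (615,225). In each camera's own frame the tip centre and the bulb agree within about 1 mm. Descending.

>>> {"api": "apply_moves", "payload": {
  "rows": [
    [0, 0, 12, 0, 0, 0],
    [0, 0, 14, 0, 0, 0],
    [0, 0, 14, 0, 0, 0],
    [0, 0, 12, 0, 0, 0],
    [0, 0, 5, 0, 0, 0]
  ]
}}

```text
time: 11.9
tool_pos: [528.8, 168.0, 51.8]
tcp_rot: [-180.0, -0.1, 170.2]
ft_force: [0.2, 0.4, -1.2]
finger_gap: 57.8
grip_force: 8.9
```

```bash
python3 - <<'E'
from h import *
go(529.8,167.4,52,170.1)
p,d=eyes.snapshot('scene')
K=eyes.get_calibration('scene')
cv2.imwrite('pics/h6.png',cv2.resize(p[150:250,290:390,::-1],(600,600),interpolation=cv2.INTER_CUBIC))
E
```

```text
t 11.9 pos [528.8 168.   51.8] rot [-1.7996e+02 -1.1000e-01  1.7016e+02] F [ 0.2  0.4 -1.2] gap 57.8 8.9 j [ 12.  10. 102.   0.  68. -68.]
shift [-1.1 -0.4 -0.2] /n [-0.2 -0.1 -0. ] turn [-0.001 -0.002  0.001] /n [-0. -0.  0.]
```

View pics/h6.png

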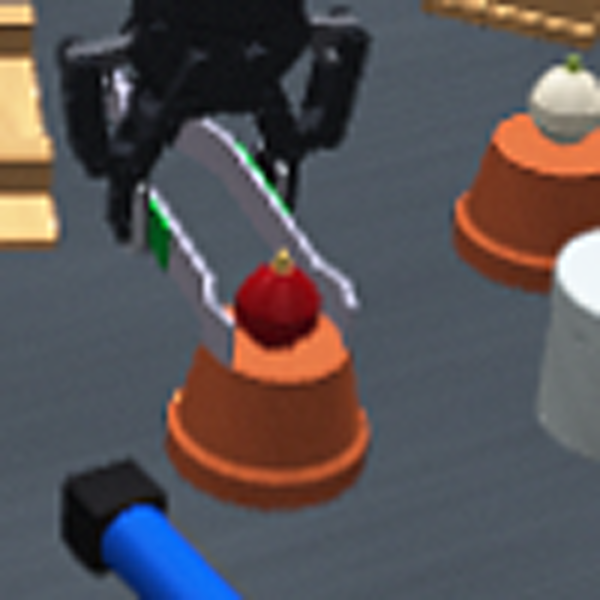

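The bulb (277,300) stands between the two scoops, clear of both. Closing.

>>> {"api": "apply_moves", "payload": {
  "rows": [
    [0, 0, 0, 0, 0, 0],
    [0, 0, 0, 0, 0, 0],
    [0, 0, 0, 0, 0, 0],
    [0, 0, 0, 0, 0, 0],
    [0, 0, 0, 0, 0, 0]
  ],
  "fingers": 52
}}

```text
time: 12.58
tool_pos: [529.7, 168.1, 53.4]
tcp_rot: [180.0, 0.0, 170.2]
ft_force: [0.2, -0.1, -0.6]
finger_gap: 52.5
grip_force: 11.4
```

>>> {"api": "apply_moves", "payload": {
  "rows": [
    [0, 0, 0, 0, 0, 0],
    [0, 0, 0, 0, 0, 0],
    [0, 0, 0, 0, 0, 0],
    [0, 0, 0, 0, 0, 0],
    [0, 0, 0, 0, 0, 0]
  ],
  "fingers": 42
}}

```text
time: 13.2
tool_pos: [529.7, 168.1, 53.3]
tcp_rot: [-180.0, 0.0, 170.2]
ft_force: [-0.9, 0.1, -0.2]
finger_gap: 46.5
grip_force: 41.0
```

Closed on the bulb. Lift gently.

>>> {"api": "apply_moves", "payload": {
  "rows": [
    [0, 0, -3, 0, 0, 0],
    [0, 0, -6, 0, 0, 0],
    [0, 0, -10, 0, 0, 0],
    [0, 0, -12, 0, 0, 0],
    [0, 0, -12, 0, 0, 0]
  ]
}}

```text
time: 13.82
tool_pos: [529.9, 168.2, 97.6]
tcp_rot: [180.0, 0.0, 170.2]
ft_force: [-0.5, -0.4, -1.6]
finger_gap: 46.7
grip_force: 41.2
```

>>> {"api": "apply_moves", "payload": {
  "rows": [
    [0, 0, -12, 0, 0, 0],
    [0, 0, -12, 0, 0, 0],
    [0, 0, -12, 0, 0, 0],
    [0, 0, -12, 0, 0, 0],
    [0, 0, -10, 0, 0, 0]
  ]
}}

```text
time: 14.45
tool_pos: [529.7, 168.1, 155.2]
tcp_rot: [180.0, 0.0, 170.2]
ft_force: [0.2, -0.2, -1.5]
finger_gap: 46.6
grip_force: 41.2
```

>>> {"api": "apply_moves", "payload": {
  "rows": [
    [0, 0, 0, 0, 0, 0],
    [0, 0, 0, 0, 0, 0],
    [0, 0, 0, 0, 0, 0],
    [0, 0, 0, 0, 0, 0],
    [0, 0, 0, 0, 0, 0]
  ]
}}

```text
time: 15.08
tool_pos: [529.5, 168.1, 154.0]
tcp_rot: [-180.0, -0.0, 170.2]
ft_force: [0.6, 0.1, -0.9]
finger_gap: 46.7
grip_force: 41.2
```

```bash
python3 - <<'E'
from h import *
go(529.8,168,153,170.1)
p,d=save('scene','s7.png')
for n in("red_bulb","red_bulb_mid"):print([(np.round(r["xyz"]),round(r["confidence"],2)) for r in models.place_of(n,"scene")][:3])
P=cloud('scene',d,d>0);H=cv2.cvtColor(p,cv2.COLOR_RGB2HSV)[d>0].astype(int)
m=((H[:,0]<8)|(H[:,0]>172))&(H[:,1]>150)&(np.hypot(P[:,0]-619,P[:,1]-153)<35)&(P[:,2]>64)
print(P[m].min(0),P[m].max(0))
E
```

```text
t 15.07 pos [529.5 168.1 154. ] rot [-1.7999e+02 -2.0000e-02  1.7016e+02] F [ 0.6  0.1 -0.9] gap 46.7 41.2 j [ 12.   3.  98.   0.  79. -68.]
shift [-0.3 -0.   1. ] /n [-0.1 -0.   0.2] turn [-0.    -0.     0.001] /n [-0. -0.  0.]
[(array([622., 152., 162.]), 0.67)]
[(array([621., 150., 177.]), 0.53)]
[606.38436264 135.96367261 165.515645  ] [637.3555621  165.99882017 198.14637825]
```

View pics/s7.png

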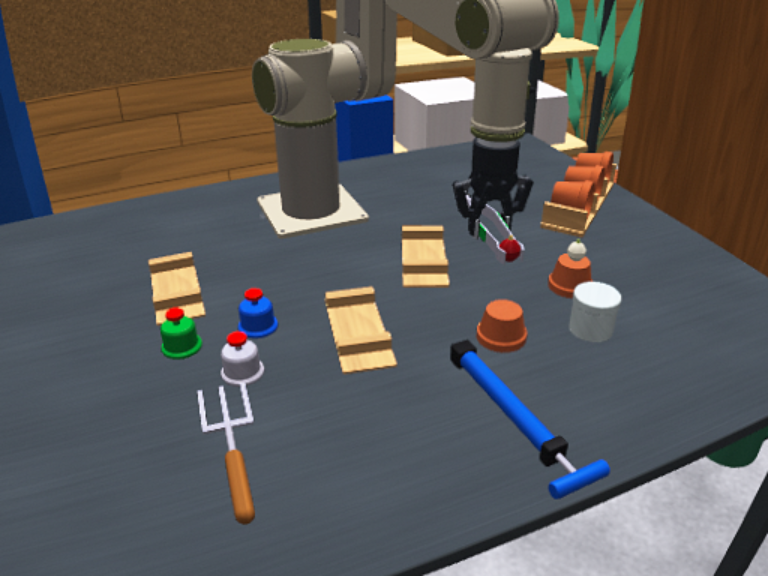

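The red bulb is in the tongs at (510,250), its underside about 102 mm above the empty pot at (503,322). Everything else is where it was. One steadiness check before handing in.

```bash
python3 - <<'E'
from h import *
for i in range(6): p,d=eyes.snapshot('scene')
P=cloud('scene',d,d>0);H=cv2.cvtColor(p,cv2.COLOR_RGB2HSV)[d>0].astype(int)
m=((H[:,0]<8)|(H[:,0]>172))&(H[:,1]>150)&(np.hypot(P[:,0]-619,P[:,1]-153)<35)&(P[:,2]>64)
print(P[m].min(0),P[m].max(0))
if P[m][:,2].min()>163: print(job.hand_in())
E
```

```text
[606.60716108 137.93032299 163.35644751] [639.51375641 166.63485347 198.66058869]
the job is handed in; nothing more can be done
None
```

The job is handed in at about 15 s of the 48 s allowed: the plunger was pressed to its stop and sprang back, and the tongs now hold the red bulb steady about 10 cm above its pot.

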